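# Set up the tea-light warmer for one cup

### The job

Set up the tea-light warmer: put the tea light inside the small raised ring of the round white base, set the dark wire stand down inside the base's rim over it, and stand the dotted mug upright in the middle of the stand. Lay the teaspoon flat on the worktop in the gap between the warmer and the cork coaster, level with them, touching neither and pointing straight away from the robot (either way round). Clear the coaster for the cup: lift the spice jar off it and stand it upright on the worktop directly beside the coaster on the side away from the warmer, no more than a few centimetres from its edge, so that warmer, spoon, coaster and jar make a row; do not disturb the honey pot or the kitchen timer.

Things in the scene. Friction and masses are not known exactly. Their poses are not given: they have to be found in the camera images.
- warmer_base: Round white stoneware base of the warmer, a target, 148 mm across, 14 mm high. Origin: centre of its underside; x away from the robot, y to its left. Inner floor 8 mm above the origin, 134 mm across inside the rim; in its middle a raised ring, 56 mm inside, 5 mm high, for the tea light. It starts left or right of the middle, the coaster on the other side, 210 to 292 mm apart. It stays put.
- warmer_stand: Dark wire stand, a round crown 60 mm high, 116 mm across at the foot, open below. Origin: centre of its foot. A flat bar (12 wide, 8 deep, its top 60 mm up) runs along its x axis through the middle: pinch it there from +y and -y. Thin bars along y cross it at x = +-27 mm, top ring 48 mm from the middle: open the fingers only about 45 mm. In the base its top is 68 mm up. 0.25 kg.
- mug: White mug with ochre dots and an open handle, upright, 97 mm high; rim 87 mm across, wall about 5 mm, foot 70 mm. Origin: under the middle of cup and handle together; the cup's axis lies at x = 0, y = +16.5 mm in its frame, the handle on its -y side out to y = -61 mm. Pinch the rim from above, one finger inside (wall middle 39 mm from the cup's axis). 0.3 kg.
- tea_light: Tea light in a metal cup, 38 mm across, 15 mm high. Origin: centre of its underside.
- teaspoon: Small steel teaspoon, 130 mm long, 27 mm across the bowl, 11 mm high, lying flat on the worktop. Origin: under its middle; x along its length, z up. The bowl is at its +x end. Pinch the handle across its middle, close to the worktop (8 mm wide there).
- spice_jar: Slim spice jar with a brown-black lid, a cylinder 41 mm across and 105 mm high; it starts standing on the coaster (similar jars at the back wall are part of the room). Origin: centre of its underside. 0.11 kg.
- coaster: Round cork coaster, 88 mm across, 8 mm thick, on the worktop with the spice jar on it; a target that stays put. Origin: centre of its underside; x points away from the robot, y to its left.
- honey_pot: Turned wooden honey pot, 76 mm across, 82 mm high, a bystander behind the work on the left. Origin: centre of its underside.
- kitchen_timer: Red and white wind-up kitchen timer, 70 mm across, 64 mm high, a bystander behind the work on the right. Origin: centre of its underside.

How it is judged (in metres and radians):
At the end, for the whole second after the job is handed in: Tea light and stand on the base floor, within 12 mm of centre; mug upright on stand within 14 mm; spoon flat on worktop in the gap, clear of base and coaster, middle within 60 mm of level, 0.3 rad of straight; jar upright 62-125 mm beyond coaster, 30 mm of level; all at rest (horizontal distance between each of tea_light, warmer_stand and warmer_base below 0.012 m and z of tea_light in the frame of warmer_base between 0.004 and 0.012 m and angle between tea_light's own z axis and vertical below 0.12 rad and z of warmer_stand in the frame of warmer_base between 0.004 and 0.012 m and angle between each of warmer_stand, mug's own z axis and vertical below 0.07 rad and x of warmer_stand in the frame of mug between -0.014 and 0.014 m and y of warmer_stand in the frame of mug between 0.0025 and 0.0305 m and z of warmer_stand in the frame of mug between -0.064 and -0.056 m and height (world z) of teaspoon below 0.006 m and angle between the x axis of teaspoon and the x axis of warmer_base, either way round below 0.3 rad and angle between teaspoon's own z axis and vertical below 0.2 rad and x of teaspoon in the frame of warmer_base between -0.06 and 0.06 m and x of teaspoon in the frame of coaster between -0.06 and 0.06 m and ((y of teaspoon in the frame of warmer_base above 0.085 m and y of teaspoon in the frame of coaster below -0.056 m) or (y of teaspoon in the frame of warmer_base below -0.085 m and y of teaspoon in the frame of coaster above 0.056 m)) and ((y of coaster in the frame of warmer_base above 0 m and y of spice_jar in the frame of coaster between 0.062 and 0.125 m) or (y of coaster in the frame of warmer_base below 0 m and y of spice_jar in the frame of coaster between -0.125 and -0.062 m)) and x of spice_jar in the frame of coaster between -0.03 and 0.03 m and height (world z) of spice_jar between -0.004 and 0.004 m and angle between spice_jar's own z axis and vertical below 0.1 rad and linear speed of each of tea_light, warmer_stand, mug, teaspoon, spice_jar below 0.02 m/s); the robot touches nothing.
It fails at once if the honey pot is pushed more than 25 mm or tipped (distance of honey_pot from where it was at the start of the episode above 0.025 m or angle between honey_pot's own z axis and vertical above 0.4 rad).
It fails at once if the kitchen timer is pushed more than 25 mm or tipped (distance of kitchen_timer from where it was at the start of the episode above 0.025 m or angle between kitchen_timer's own z axis and vertical above 0.4 rad).
It also fails if it takes over 128 s, if anything falls off the work surface, if the arm or the gripper's body presses on something with over 40 N, if the wrist force passes 120 N, or if a joint passes its speed limit or range.

### The arm

A 6-joint arm with a two-finger parallel gripper is mounted at the origin on a cart in front of the work surface, level with it; the furniture and walls round the work are solid. World frame = base frame: x ahead of the robot, y to its left, z up, the work surface at z = 0. Lengths are in mm, angles in rad, forces in N, time in s.
With the tool pointing down it reaches from about 275 to 725 mm from the base axis. Payload 15.9 kg.
Tool frame: the origin (TCP) lies between the finger pads; the fingertips stand 19 mm ahead of it and the grasp point (between the pads) is the TCP; z points along the fingers, y is the line along which they close (so a half turn about z gives the same grasp; the last joint's range is limited). The gripper opens to 85 mm and grips with 20 to 120 N. Pads are 22 mm wide; open, the fingers measure 114 mm over their backs; the gripper's body (76 mm by 85 mm) begins 54 mm behind the grasp point. The pads swing forward as they close: fully open they stand 13 mm farther back than shut.
Start: joints at [1.345, 0.213, -0.034, 1.323, 0, 1.571], TCP at [111.938, 487.294, 250.306] pointing down, gripper open.
Joint ranges: [-2.98, 2.98], [-0.74, 1.72], [-1.14, 1.35], [-2.1, 2.04], [-1.57, 1.44], [-3.14, 3.14]. Speed limits (rad/s): [1.89, 1.89, 2.39, 2.57, 3.14, 3.14].

### API

Orientations are given as a rotation vector (axis times angle).
In Python, from plant import telemetry, camera, camera_info, robot, nets gives the robot as it stands. The module is installed in compiled form; this text tells all that it offers.
- The arm moves only by the tool drive_tool, never from a script. Its argument "motion" is a list of rows, each a list of 7 numbers: the turn, a rotation vector about the tool's x, y, z in a scale on which 1.0 is 4 rad, then the shift along the tool's x, y, z in a scale on which 1.0 is 75 cm, then the closure, from -1 (fully open) to 1 (shut). A call has 1 to 12 rows; each row is the pose to reach, as a shift and turn from the pose commanded when the call began, along the tool's axes at that moment; what a row does not reach only later rows make up. A row lasts 1/10 s, in which the tool goes at most 50 mm and 8.59 degrees, less where a joint would pass 70% of its speed; a pose out of reach is approached as far as the arm can. Shift and turn numbers lie between -1 and 1, and a call with a number outside is refused. A call with a gripper value outside its range is refused whole. The fingers move at their own pace and stop on an object; "squeeze" is the grip in N (left out, the last holds). Time passes only in rows, so rows that repeat a pose let the fingers close. It gives the time, the measured TCP pose, the force, the opening and the grip force at its end, in the units of the state.
- telemetry.observe(): the state, without advancing time (a new reading comes with each control period).
- camera(name): name is "side" or "top"; returns the picture (420x560x3 uint8, red, green, blue); there is no depth.
- camera_info(name): a dict with "fx", "fy", "cx", "cy" (pixels), "distortion" ([k1, k2, p1, p2, k3] as OpenCV has them; the pictures are not rectified), "eye" and "attitude" of the camera in the world. Camera axes: x right, y down, z forward; pixel columns grow to the right and rows downward; lengths in mm; the calibration is good to about 2 mm. A picture is of the moment at which its call begins. camera_info takes no time and is no camera call.
- robot.close_job(): hands the job in; it is judged then, once.
Trained networks look in the newest picture that a camera, given by its name, has taken for a name from the list of things; names that differ only in an ending like _2 or _b are one class to them, and where a whole thing is asked for, a point or a joint stands for the part that bears it (a point fixed in the world has none). Each returns a list of dicts, best first, with "p" (0 to 1); they miss things now and then, are a little off and sometimes report something else, mostly with a low value. They report only what shows in the picture. A call takes as long as a camera call.
- nets.search_frame(camera, target): "bbox" ([centre column, centre row, width, height] in pixels, round what is visible of it).
The state is a dict: "time": time; "joint_positions": joint angles; "qd": joint speeds; "tau": joint torques, N m; "eef_pos": TCP position; "eef_rot": TCP orientation; "force": force on the tool from outside, world axes, zero at the start; "torque": the same for the moment, N m; "opening": finger opening in mm; "grip_force": force on a finger pad.
Only numpy, scipy, OpenCV 4.12 (cv2) and the standard library are available. Lean on these libraries where they do the work, as an engineer would, in place of code of your own. Each camera call takes 0.05 s, during which the arm holds its last target. There are 200 camera calls.

## Working session

There is one attempt and no reset: what is moved stays moved. The work goes in short steps, Python scripts to look and compute and a tool call to move; the robot and the scene stay as the last step left them, time stands still between calls to the robot, and variables do not carry over. Pictures are saved under pics/ and viewed, at most 14 in all, crops included, and the job is handed in when it is done.

Besides the shell and the picture viewer there is one more tool, called after "Emit:" as a command line: name --pt "numbers of a row" for each row, then --argument value for the rest. drive_tool: Moves the arm, as the interface text tells. Its arguments: {"type":"object","properties":{"motion":{"type":"array"},"squeeze":{"type":"number"}},"required":["motion"]}

```bash
mkdir -p pics; python3 - <<'E'
from plant import telemetry, camera, camera_info, nets
import cv2
s=telemetry.observe(); print({k:s[k] for k in('time','eef_pos','eef_rot','opening','force')})
for n in('side','top'):
    im=camera(n); cv2.imwrite(f'pics/{n}0.png',im[:,:,::-1]); print(n,camera_info(n))
    for t in 'warmer_base warmer_stand mug tea_light teaspoon spice_jar coaster honey_pot kitchen_timer'.split():
        print(t,[( [round(float(v)) for v in d['bbox']],round(float(d['p']),2)) for d in nets.search_frame(n,t)[:3]])
E
```

```text
{'time': 0.0, 'eef_pos': array([111.86030025, 486.99473819, 249.83175638]), 'eef_rot': array([-3.53913636e-01, -3.12146842e+00,  1.74472507e-03]), 'opening': 85.30745915529232, 'force': array([ 0.48816517, -0.20188808,  0.25407747])}
side {'fx': 466.29972499032976, 'fy': 466.29972499032976, 'cx': 284.33081275738937, 'cy': 202.25943612294208, 'distortion': array([0.04883919, 0.        , 0.        , 0.        , 0.        ]), 'eye': array([  183.62401654, -1084.6319064 ,   624.73549676]), 'attitude': array([-2.03395038,  0.26107844, -0.19543336])}
warmer_base []
warmer_stand [([278, 274, 53, 48], 0.88)]
mug [([241, 165, 37, 38], 0.86)]
tea_light []
teaspoon [([330, 323, 49, 40], 0.8)]
spice_jar [([245, 183, 16, 43], 0.6)]
coaster [([247, 204, 31, 19], 0.75)]
honey_pot [([369, 251, 35, 35], 0.72), ([294, 158, 22, 28], 0.67)]
kitchen_timer [([370, 248, 31, 38], 0.58)]
top {'fx': 381.38358655643214, 'fy': 381.38358655643214, 'cx': 282.709619207633, 'cy': 210.96049070704683, 'distortion': array([0.01021894, 0.        , 0.        , 0.        , 0.        ]), 'eye': array([3.69978980e+02, 7.64398006e-01, 1.11279858e+03]), 'attitude': array([-2.17886941,  2.15019142, -0.13973307])}
warmer_base [([324, 241, 50, 49], 0.79)]
warmer_stand [([380, 244, 36, 41], 0.76)]
mug [([177, 233, 36, 44], 0.89)]
tea_light [([127, 222, 20, 14], 0.63)]
teaspoon [([430, 224, 40, 23], 0.67)]
spice_jar [([237, 241, 15, 16], 0.73)]
coaster [([241, 239, 29, 32], 0.76)]
honey_pot [([171, 163, 27, 24], 0.74)]
kitchen_timer [([364, 165, 27, 23], 0.58)]
```

```bash
python3 - <<'E'
import cv2
a=cv2.imread('pics/top0.png')[130:330,90:490]; cv2.imwrite('pics/top0c.png',cv2.resize(a,(800,400),interpolation=cv2.INTER_CUBIC))
a=cv2.imread('pics/side0.png')[120:380,180:440]; cv2.imwrite('pics/side0c.png',cv2.resize(a,(600,600),interpolation=cv2.INTER_CUBIC))
E
```

```text
(no output)
```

View pics/top0c.png

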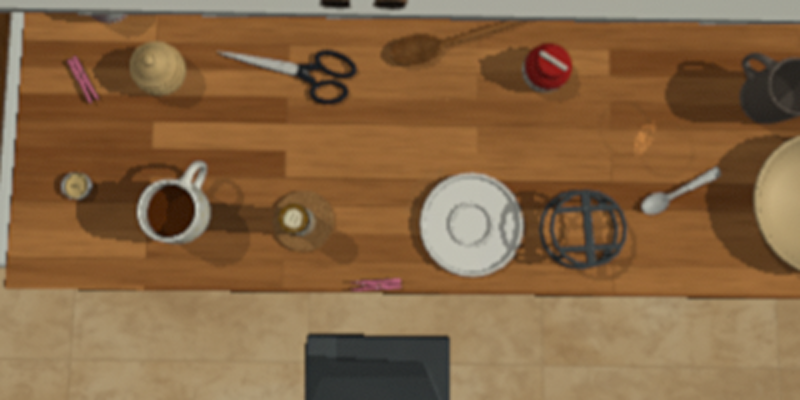

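View pics/side0c.png

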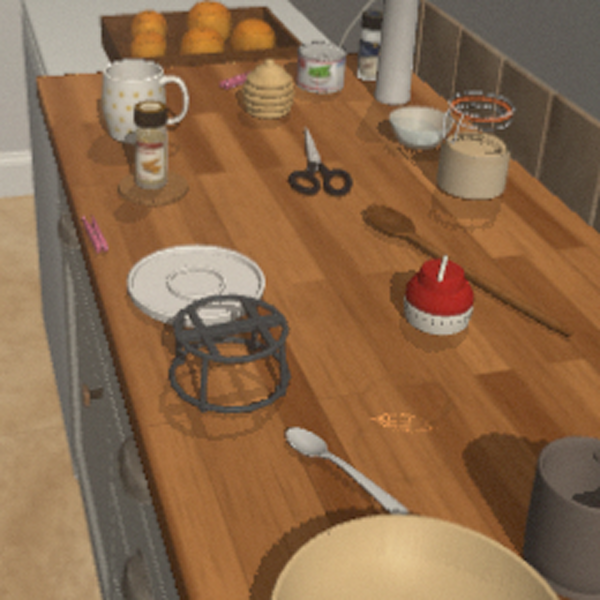

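Top view (2x crop): tea light (76,186), mug (174,211) with its handle pointing to the upper right, jar (294,218) on coaster (303,222). The base is at (471,224), the stand at (585,229) with its thick bar running nearly vertical in the image, and the spoon runs from bowl (652,203) to tip (717,172). The warmer is on the right and the coaster on the left, so the jar goes further left.

```bash
cat > h.py <<'E'
import numpy as np, cv2
from scipy.spatial.transform import Rotation as R
from plant import telemetry, camera, camera_info, nets, robot
def cam(n):
    c=camera_info(n); K=np.array([[c['fx'],0,c['cx']],[0,c['fy'],c['cy']],[0,0,1]]); A=R.from_rotvec(c['attitude']).as_matrix()
    return K,np.array(c['distortion']),A,np.array(c['eye'])
def proj(n,P):
    K,d,A,e=cam(n); r=A.T
    return cv2.projectPoints(np.atleast_2d(np.float64(P)),cv2.Rodrigues(r)[0],-r@e,K,d)[0][:,0]
def unproj(n,uv,z):
    K,d,A,e=cam(n); q=cv2.undistortPoints(np.float64([[uv]]),K,d)[0,0]; v=A@np.r_[q,1]; return (e+v*(z-e[2])/v[2])[:2]
def circ(x,y,z,r,n=72):
    t=np.linspace(0,2*np.pi,n); return np.c_[x+r*np.cos(t),y+r*np.sin(t),0*t+z]
def shift(pos,yaw=None):
    """turn & shift for a world target; yaw = direction of tool y in world (deg, mod 180), tool down"""
    s=telemetry.observe(); M=R.from_rotvec(s['eef_rot']); 
    ty=M.as_matrix()[:,1]; cur=np.degrees(np.arctan2(ty[1],ty[0]))
    if yaw is None: yaw=cur
    dy=(yaw-cur+90)%180-90; a=np.radians(cur+dy)
    Y=np.array([np.cos(a),np.sin(a),0]);Z=np.array([0,0,-1.]);X=np.cross(Y,Z)
    T=R.from_matrix(np.c_[X,Y,Z]); rv=(M.inv()*T).as_rotvec()
    print('t',round(s['time'],1),'pos',s['eef_pos'].round(1),'tool y',round(cur,1),'open',round(s['opening'],1),'q6',round(s['joint_positions'][5],2))
    print('turn',rv.round(3),'shift',(M.inv().apply(np.array(pos)-s['eef_pos'])).round(1))
E
python3 - <<'E'
from h import *
f=lambda x,y:(x/2+90,y/2+130)
for nm,p,z in [('tea',(76,186),15),('mugrim',(174,211),97),('handle',(200,168),70),('jar',(294,218),105),('coaster',(303,222),8),('base',(471,224),14),('stand',(587,229),60),('bowl',(652,203),5),('tip',(717,172),5),('honey',(157,66),82),('timer',(549,65),64)]:
    print(nm,unproj('top',f(*p),z).round(1))
g=lambda x,y:(x*260/600+180,y*260/600+120)
for nm,p,z in [('mugrim',(133,72),97),('jar',(151,107),105),('coaster',(153,187),8),('base',(197,284),14),('stand',(231,328),60),('bowl',(303,441),5),('tip',(400,510),5)]:
    print('S',nm,unproj('side',g(*p),z).round(1))
E
```

```text
tea [460.5 434.5]
mugrim [422.2 271. ]
handle [482.9 245.4]
jar [414.6 111.1]
coaster [413.3 108.6]
base [ 413.3 -133.5]
stand [ 406.8 -287.9]
bowl [ 447.7 -398.5]
tip [ 494.5 -495.1]
honey [622.  307.3]
timer [ 636.2 -237.5]
S mugrim [423.  270.7]
S jar [419.3 127.7]
S coaster [415.1 100.4]
S base [ 413.6 -142.8]
S stand [ 409.1 -294.2]
S bowl [ 447.4 -397. ]
S tip [ 496.7 -493.9]
```

```bash
cat > fit.py <<'E'
from h import *
from scipy.optimize import minimize
def dt(im):
    e=cv2.Canny(cv2.resize(im,None,fx=4,fy=4,interpolation=cv2.INTER_CUBIC),30,90); return cv2.distanceTransform(255-e,cv2.DIST_L2,5)/4
def model(nm,x,y):
    return np.vstack({'tea':lambda:[circ(x,y,15,19)],'mug':lambda:[circ(x,y,97,43.5)],'jar':lambda:[circ(x,y,105,20.5)],
     'coaster':lambda:[circ(x,y,8,44)],'base':lambda:[circ(x,y,14,74)],'stand':lambda:[circ(x,y,60,51),circ(x,y,0,58)]}[nm]())
def fit(nm,x0,y0,cams,D):
    def cost(p,n):
        uv=proj(n,model(nm,*p)); d=cv2.remap(D[n],(uv[:,:1]*4+1.5).astype(np.float32),(uv[:,1:]*4+1.5).astype(np.float32),0+1); return np.minimum(d,3).mean()
    best=None; r={}
    for c in cams:
        g=min(((cost((x0+a,y0+b),c),x0+a,y0+b) for a in range(-16,17,2) for b in range(-16,17,2)))
        m=minimize(lambda p:cost(p,c),g[1:],method='Nelder-Mead'); r[c]=(m.x.round(1).tolist(),round(m.fun,2))
    return r
if __name__=='__main__':
    D={n:dt(cv2.imread(f'pics/{n}0.png')) for n in('top','side')}
    E={'tea':(460,434),'mug':(422,271),'jar':(414,115),'coaster':(414,106),'base':(413,-136),'stand':(407,-290)}
    for k,v in E.items(): print(k,fit(k,*v,('top',) if k=='tea' else ('top','side'),D))
    for n,(x0,y0,x1,y1,s) in {'top':(200,190,400,300,4),'side':(200,130,340,330,3)}.items():
        im=cv2.resize(cv2.imread(f'pics/{n}0.png')[y0:y1,x0:x1],None,fx=s,fy=s,interpolation=cv2.INTER_CUBIC)
        for k,v in E.items():
            r=fit(k,*v,(n,),D)[n][0]
            for u in (proj(n,model(k,*r))-[x0,y0])*s+s/2: cv2.circle(im,(int(u[0]),int(u[1])),1,(0,255,0),-1)
        cv2.imwrite(f'pics/ov_{n}.png',im)
E
python3 fit.py
```

```text
tea {'top': ([462.1, 431.1], np.float64(0.25))}
mug {'top': ([423.6, 265.5], np.float64(0.44)), 'side': ([425.6, 281.5], np.float64(0.62))}
jar {'top': ([428.7, 117.8], np.float64(1.23)), 'side': ([418.7, 133.6], np.float64(0.27))}
coaster {'top': ([416.3, 116.9], np.float64(2.11)), 'side': ([412.7, 96.1], np.float64(1.08))}Traceback (most recent call last):
  File "fit.py", line 19, in <module>
    for k,v in E.items(): print(k,fit(k,*v,('top',) if k=='tea' else ('top','side'),D))
                                  ~~~^^^^^^^^^^^^^^^^^^^^^^^^^^^^^^^^^^^^^^^^^^^^^^^^^
  File "fit.py", line 14, in fit
    m=minimize(lambda p:cost(p,c),g[1:],method='Nelder-Mead'); r[c]=(m.x.round(1).tolist(),round(m.fun,2))
    res = _minimize_neldermead(fun, x0, args, callback, bounds=bounds,
                               **options)
    fxr = func(xr)
    fx = function(np.copy(x), *(wrapper_args + args))
  File "fit.py", line 14, in <lambda>
    m=minimize(lambda p:cost(p,c),g[1:],method='Nelder-Mead'); r[c]=(m.x.round(1).tolist(),round(m.fun,2))
                        ~~~~^^^^^
  File "fit.py", line 10, in cost
    uv=proj(n,model(nm,*p)); d=cv2.remap(D[n],(uv[:,:1]*4+1.5).astype(np.float32),(uv[:,1:]*4+1.5).astype(np.float32),0+1); return np.minimum(d,3).mean()
  File "h.py", line 8, in proj
    K,d,A,e=cam(n); r=A.T
            ~~~^^^
  File "h.py", line 5, in cam
    c=camera_info(n); K=np.array([[c['fx'],0,c['cx']],[0,c['fy'],c['cy']],[0,0,1]]); A=R.from_rotvec(c['attitude']).as_matrix()
ValueError: time passes only in moves, steps and waits
```

```bash
sed -i 's/^def cam(n):/from functools import cache\n@cache\ndef cam(n):/' h.py; cat > ov.py <<'E'
from h import *
def overlay(n,src,out,box,s,curves):
    x0,y0,x1,y1=box; im=cv2.resize(cv2.imread(src)[y0:y1,x0:x1],None,fx=s,fy=s,interpolation=cv2.INTER_CUBIC)
    for P in curves:
        for u in (proj(n,P)-[x0,y0]+.5)*s: cv2.circle(im,(int(u[0]),int(u[1])),1,(0,255,0),-1)
    cv2.imwrite(out,im)
E
python3 - <<'E'
from ov import *
C=[circ(413,-134,14,74),circ(413,-134,13,28),circ(411,109,8,44),circ(414,111,105,15,40),circ(422,270,97,43.5),circ(407,-288,60,48),circ(407,-288,0,58)]
overlay('top','pics/top0.png','pics/o1.png',(155,190,415,290),3,C)
overlay('side','pics/side0.png','pics/o2.png',(210,135,330,325),3,C)
a=cv2.imread('pics/o1.png');b=cv2.imread('pics/o2.png');print(a.shape,b.shape)
E
```

```text
(300, 780, 3) (570, 360, 3)
```

View pics/o1.png

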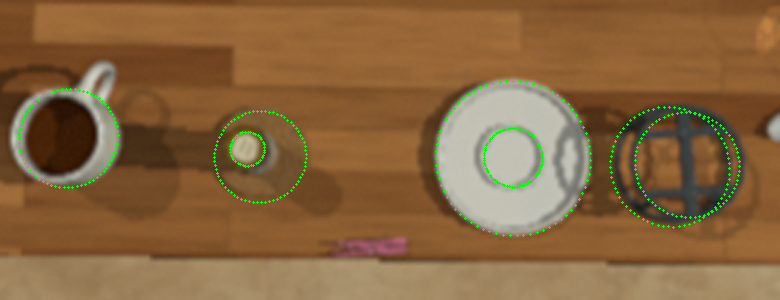

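View pics/o2.png

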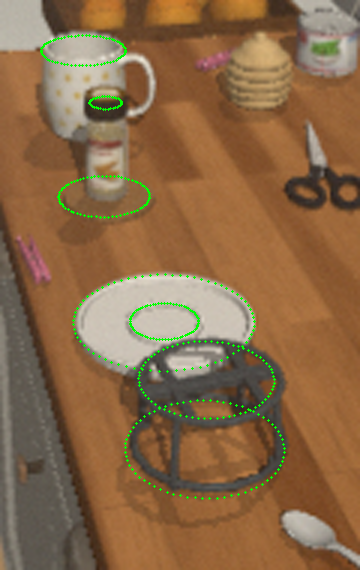

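Top overlay: the base fits at about (414,-133). The mug rim sits about 5 mm further left than drawn, so its axis is near (422,274). The stand's middle is near (410,-287), the jar near (415,112) and the coaster near (411,109). I'll start with the tea light.

```bash
python3 - <<'E'
from h import *
# bar yaw from top crop o1 (3x, offset 155,190)
f=lambda x,y:unproj('top',(x/3+155-.5,y/3+190-.5),60)
a,b=f(683,110),f(692,218); d=a-b; print('bar',a.round(),b.round(),np.degrees(np.arctan2(d[1],d[0])))
a,b=f(640,133),f(735,130); d=a-b; print('cross',a.round(),b.round(),np.degrees(np.arctan2(d[1],d[0])))
a,b=f(645,196),f(735,193); d=a-b; print('cross',a.round(),b.round(),np.degrees(np.arctan2(d[1],d[0])))
shift((461,433,120),43)
E
```

```text
bar [ 457. -285.] [ 359. -291.] 3.686266979870131
cross [ 436. -245.] [ 440. -333.] 92.58210487997769
cross [ 378. -249.] [ 382. -331.] 92.65322476119135
t 1.0 pos [111.9 487.3 250.3] tool y 77.1 open 85.2 q6 1.57
turn [ 0.    -0.     0.595] shift [-352.4   25.2  130.3]
```

Units first: shifts go in shares of 75 cm and turns go in shares of 4 rad. So -352 mm is -0.4693, 130 mm is 0.1733, 0.595 rad is 0.1488.

Emit:
drive_tool --pt "0 0 0.1488 -0.4693 0.0333 0.1733 -1" --pt "0 0 0.1488 -0.4693 0.0333 0.1733 -1" --pt "0 0 0.1488 -0.4693 0.0333 0.1733 -1" --pt "0 0 0.1488 -0.4693 0.0333 0.1733 -1" --pt "0 0 0.1488 -0.4693 0.0333 0.1733 -1" --pt "0 0 0.1488 -0.4693 0.0333 0.1733 -1" --pt "0 0 0.1488 -0.4693 0.0333 0.1733 -1" --pt "0 0 0.1488 -0.4693 0.0333 0.1733 -0.3" --pt "0 0 0.1488 -0.4693 0.0333 0.1733 -0.3" --pt "0 0 0.1488 -0.4693 0.0333 0.1733 -0.3" --pt "0 0 0.1488 -0.4693 0.0333 0.1733 -0.3" --pt "0 0 0.1488 -0.4693 0.0333 0.1733 -0.3" --squeeze 25

```text
time: 2.2
eef_pos: [459.8, 433.5, 121.1]
eef_rot: [1.252, 2.881, 0.001]
force: [0.6, -0.7, 0.8]
opening: 55.2
grip_force: 0.0
```

```bash
python3 - <<'E'
from h import *
shift((461,433,25),43)
im=camera('top'); cv2.imwrite('pics/top1.png',im[:,:,::-1]); im=camera('side'); cv2.imwrite('pics/side1.png',im[:,:,::-1])
t=cv2.imread('pics/top1.png')[170:290,90:290]; s=cv2.imread('pics/side1.png')[60:220,180:380]
cv2.imwrite('pics/v1.png',np.hstack([cv2.resize(t,(400,240)),cv2.resize(s,(300,240))]))
E
```

```text
t 2.2 pos [459.8 433.5 121.1] tool y 43.0 open 55.2 q6 1.58
turn [ 0.001 -0.     0.001] shift [-1.1  0.4 96.1]
```

View pics/v1.png

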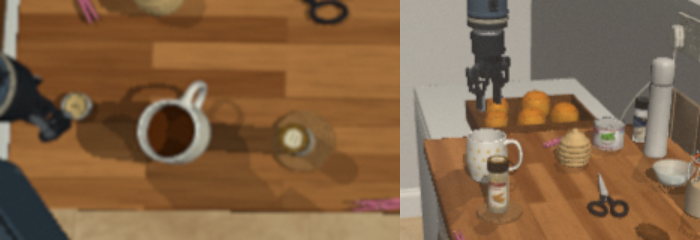

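```bash
python3 - <<'E'
from h import *
for z in (102,121,200): print(z,(proj('top',[459.8,433.5,z])-[90,170])*2,(proj('side',[459.8,433.5,z])-[180,60])*1.5)
print((proj('top',[461,433,15])-[90,170])*2)
im=cv2.imread('pics/top1.png')[195:265,88:168]; cv2.imwrite('pics/v2.png',cv2.resize(im,None,fx=6,fy=6,interpolation=cv2.INTER_CUBIC))
E
```

```text
102 [[ 50.87143792 100.75199766]] [[ 89.28950716 108.45039392]]
121 [[44.63698406 99.37229887]] [[ 89.12758636 100.44052681]]
200 [[15.93404244 93.0219506 ]] [[88.4246815  66.12790019]]
[[ 77.06680373 105.63307743]]
```

View pics/v2.png

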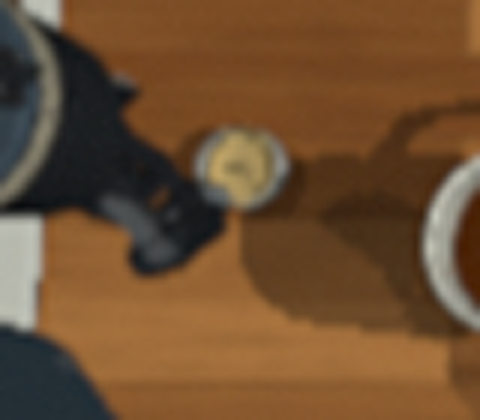

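The near fingertip is at (215,215) in the crop and the tea light at (242,165). Both match the projected TCP and the estimate, so I'll descend.

Emit:
drive_tool --pt "0 0 0 -0.0013 0.0005 0.06 -0.3" --pt "0 0 0 -0.0013 0.0005 0.1 -0.3" --pt "0 0 0 -0.0013 0.0005 0.128 -0.3" --pt "0 0 0 -0.0013 0.0005 0.128 -0.3" --pt "0 0 0 -0.0013 0.0005 0.128 0.5" --pt "0 0 0 -0.0013 0.0005 0.128 0.5" --pt "0 0 0 -0.0013 0.0005 0.128 0.5" --pt "0 0 0 -0.0013 0.0005 0.128 0.5" --pt "0 0 0 -0.0013 0.0005 0.128 0.5" --pt "0 0 0 -0.0013 0.0005 0.128 0.5" --squeeze 25

```text
time: 3.3
eef_pos: [462.2, 433.2, 25.9]
eef_rot: [1.253, 2.88, 0.004]
force: [-2.4, 0.5, 9.1]
opening: 35.1
grip_force: 25.6
```

Scaled: -155 mm is -0.2067, -120 mm is -0.16.

Emit:
drive_tool --pt "0 0 0 0 0 -0.0533 0.5" --pt "0 0 0 0 0 -0.1067 0.5" --pt "0 0 0 0 0 -0.16 0.5" --pt "0 0 0 0 0 -0.2067 0.5" --pt "0 0 0 0 0 -0.2067 0.5"

```text
time: 3.8
eef_pos: [463.3, 434.0, 185.4]
eef_rot: [1.252, 2.878, 0.012]
force: [1.4, 1.1, -0.8]
opening: 34.8
grip_force: 25.2
```

```bash
python3 - <<'E'
from h import *
shift((414,-133,180),-17.8)
E
```

```text
t 3.8 pos [463.3 434.  185.4] tool y 43.0 open 34.8 q6 1.57
turn [ 0.008 -0.005  1.061] shift [-381.3 -422.6    1.7]
```

Scaled: -423 mm is -0.564, -381 mm is -0.508, 1.061 rad is 0.2653.

Emit:
drive_tool --pt "0 0 0.2653 -0.508 -0.564 0.004 0.5" --pt "0 0 0.2653 -0.508 -0.564 0.004 0.5" --pt "0 0 0.2653 -0.508 -0.564 0.004 0.5" --pt "0 0 0.2653 -0.508 -0.564 0.004 0.5" --pt "0 0 0.2653 -0.508 -0.564 0.004 0.5" --pt "0 0 0.2653 -0.508 -0.564 0.004 0.5" --pt "0 0 0.2653 -0.508 -0.564 0.004 0.5" --pt "0 0 0.2653 -0.508 -0.564 0.004 0.5" --pt "0 0 0.2653 -0.508 -0.564 0.004 0.5" --pt "0 0 0.2653 -0.508 -0.564 0.004 0.5" --pt "0 0 0.2653 -0.508 -0.564 0.004 0.5" --pt "0 0 0.2653 -0.508 -0.564 0.004 0.5"

```text
time: 5.0
eef_pos: [411.1, -138.2, 176.5]
eef_rot: [2.54, 1.846, -0.0]
force: [-0.2, 0.3, 0.5]
opening: 34.9
grip_force: 25.2
```

Emit:
drive_tool --pt "0 0 0 0 0 0 0.5" --pt "0 0 0 0 0 0 0.5"

```text
time: 5.2
eef_pos: [411.7, -134.8, 176.3]
eef_rot: [2.54, 1.849, 0.0]
force: [1.4, 0.5, 0.4]
opening: 35.0
grip_force: 25.2
```

```bash
python3 - <<'E'
from h import *
shift((414,-133,90),-17.8)
E
```

```text
t 5.2 pos [ 411.7 -134.8  176.3] tool y -17.9 open 35.0 q6 1.57
turn [ 0.    -0.    -0.002] shift [ 2.4  1.7 86.3]
```

Scaled: 140 mm is 0.1867, 2.4 mm is 0.0032.

Emit:
drive_tool --pt "0 0 0 0.0032 0.0023 0.0533 0.5" --pt "0 0 0 0.0032 0.0023 0.1067 0.5" --pt "0 0 0 0.0032 0.0023 0.1533 0.5" --pt "0 0 0 0.0032 0.0023 0.1733 0.5" --pt "0 0 0 0.0032 0.0023 0.1867 0.5" --pt "0 0 0 0.0032 0.0023 0.1867 0.5" --pt "0 0 0 0.0032 0.0023 0.1867 0.5" --pt "0 0 0 0.0032 0.0023 0.1867 0.5"

```text
time: 6.0
eef_pos: [415.0, -133.0, 37.3]
eef_rot: [2.537, 1.85, 0.002]
force: [0.5, -0.6, 0.7]
opening: 35.1
grip_force: 25.2
```

```bash
python3 - <<'E'
from h import *
shift((414,-133,36),-17.8); print(telemetry.observe()['force'])
im=camera('top')[:,:,::-1];im2=camera('side')[:,:,::-1]
cv2.imwrite('pics/v3.png',np.hstack([cv2.resize(im[200:280,280:370],(450,400),interpolation=2),cv2.resize(im2[200:280,220:290],(350,400),interpolation=2)]))
E
```

```text
t 6.0 pos [ 415.  -133.    37.3] tool y -17.8 open 35.1 q6 1.57
turn [ 0.002 -0.    -0.   ] shift [-0.3 -0.9  1.3]
[ 0.50462623 -0.57713735  0.70282834]
```

View pics/v3.png

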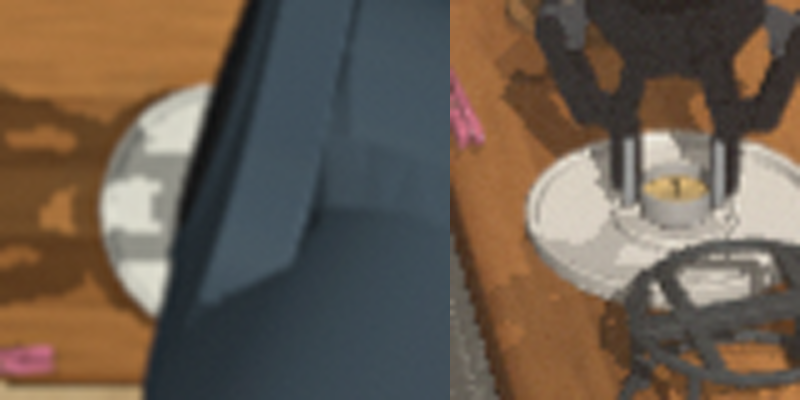

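Scaled: -130 mm is -0.1733, -100 mm is -0.1333.

Emit:
drive_tool --pt "0 0 0 0 0 0.0013 0.3" --pt "0 0 0 0 0 0.0013 0" --pt "0 0 0 0 0 0.0013 -0.3" --pt "0 0 0 0 0 0.0013 -0.3" --pt "0 0 0 0 0 -0.0267 -0.3" --pt "0 0 0 0 0 -0.08 -0.3" --pt "0 0 0 0 0 -0.1333 -0.3" --pt "0 0 0 0 0 -0.1733 -0.1" --pt "0 0 0 0 0 -0.1733 -0.1"

```text
time: 7.0
eef_pos: [416.0, -133.6, 170.0]
eef_rot: [2.535, 1.848, 0.005]
force: [-0.1, -0.6, -0.5]
opening: 46.7
grip_force: 0.0
```

```bash
python3 - <<'E'
from h import *
shift((410,-287,160),93)
im=camera('side')[:,:,::-1]
cv2.imwrite('pics/side2.png',im)
E
```

```text
t 7.0 pos [ 416.  -133.6  170. ] tool y -17.8 open 46.7 q6 1.57
turn [ 0.005 -0.004  1.207] shift [-147.9   41.2   10.2]
```

Scaled: -148 mm is -0.1973, 41 mm is 0.0547, 1.207 rad is 0.3018.

Emit:
drive_tool --pt "0 0 0.3018 -0.1973 0.0547 0.0133 -0.07" --pt "0 0 0.3018 -0.1973 0.0547 0.0133 -0.07" --pt "0 0 0.3018 -0.1973 0.0547 0.0133 -0.07" --pt "0 0 0.3018 -0.1973 0.0547 0.0133 -0.07" --pt "0 0 0.3018 -0.1973 0.0547 0.0133 -0.07" --pt "0 0 0.3018 -0.1973 0.0547 0.0133 -0.07" --pt "0 0 0.3018 -0.1973 0.0547 0.0133 -0.07" --pt "0 0 0.3018 -0.1973 0.0547 0.0133 -0.07" --pt "0 0 0.3018 -0.1973 0.0547 0.0133 -0.07" --pt "0 0 0.3018 -0.1973 0.0547 0.0133 -0.07" --pt "0 0 0.3018 -0.1973 0.0547 0.0133 -0.07"

```text
time: 8.15
eef_pos: [407.7, -286.3, 155.9]
eef_rot: [-3.14, -0.089, 0.001]
force: [-0.4, 0.4, 1.0]
opening: 45.8
grip_force: 0.0
```

```bash
python3 - <<'E'
from h import *
shift((410,-287,85),93)
im=camera('side')[:,:,::-1];im2=camera('top')[:,:,::-1]
s=telemetry.observe()['eef_pos']; print((proj('side',s-[0,0,19])-[220,190])*4,(proj('top',s)-[340,190])*4)
cv2.imwrite('pics/v4.png',np.hstack([cv2.resize(im[190:310,220:320],(400,480),interpolation=2),cv2.resize(im2[190:310,340:440],(400,480),interpolation=2)]))
E
```

```text
t 8.2 pos [ 407.7 -286.3  155.9] tool y -86.8 open 45.8 q6 2.47
turn [-0.     0.001  0.004] shift [ 2.3  0.9 70.9]
[[237.20904329 155.78935565]] [[213.46870486 211.51182012]]
```

View pics/v4.png

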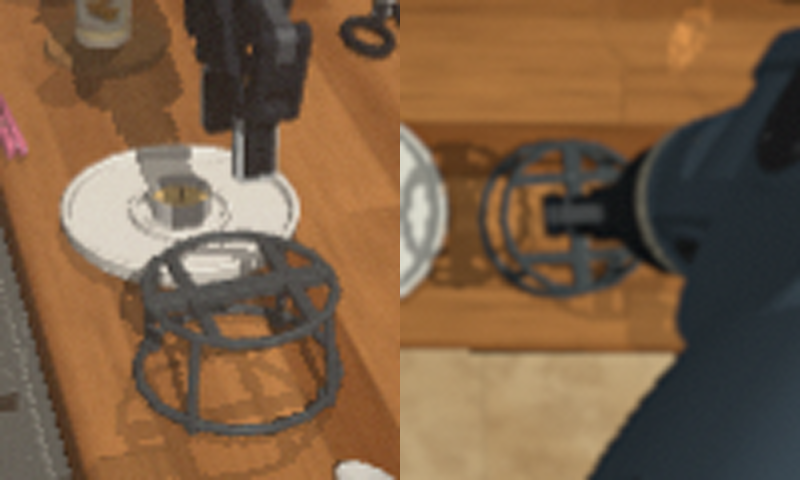

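```bash
python3 - <<'E'
from h import *
f=lambda u,v,z:unproj('side',(220+u/4-.5,190+v/4-.5),z).round(1)
print(f(240,289,57),f(238,379,2)); 
g=lambda u,v,z:unproj('top',(340+u/4-.5,190+v/4-.5),z).round(1)
print('foot left edge',g(82,215,3),'bar/mid',g(172,160,60),g(178,265,60), 'top row',g(165,140,57),g(165,297,57))
c=(410,-287)
for r,z in ((52,57),(48,57),(60,2)): 
  a=(proj('side',circ(*c,z,r))-[220,190]+.5)*4; b=(proj('top',circ(*c,z,r))-[340,190]+.5)*4
  print(r,z,a.min(0),a.max(0),b.min(0)+[400,0],b.max(0)+[400,0])
E
```

```text
[ 409.4 -288.4] [ 408.1 -293.7]
foot left edge [ 411.5 -235.1] bar/mid [ 448.2 -285.9] [ 376.  -288.6] top row [ 462.3 -282.1] [ 354.1 -280.1]
52 57 [142.75720103 234.36617956] [337.6155294 345.7191065] [498.40342151 140.45921449] [648.63687295 291.31295013]
48 57 [150.28616847 238.28025876] [330.13744433 341.03408911] [504.18069481 146.19621573] [642.85582013 285.44465223]
60 2 [128.24514021 307.51845145] [347.78504777 441.92801566] [470.57860965 135.81195717] [635.38754863 301.33755268]
```

Scaled: 99 mm is 0.132, 90 mm is 0.12.

Emit:
drive_tool --pt "0 0 0 0.0027 0.002 0.0533 -0.07" --pt "0 0 0 0.0027 0.002 0.0933 -0.07" --pt "0 0 0 0.0027 0.002 0.12 -0.07" --pt "0 0 0 0.0027 0.002 0.132 -0.07" --pt "0 0 0 0.0027 0.002 0.132 -0.07" --pt "0 0 0 0.0027 0.002 0.132 1" --pt "0 0 0 0.0027 0.002 0.132 1" --pt "0 0 0 0.0027 0.002 0.132 1" --pt "0 0 0 0.0027 0.002 0.132 1" --pt "0 0 0 0.0027 0.002 0.132 1" --pt "0 0 0 0.0027 0.002 0.132 1" --squeeze 60

```text
time: 9.35
eef_pos: [410.6, -288.2, 58.5]
eef_rot: [3.139, 0.083, 0.003]
force: [-1.7, 1.1, 5.8]
opening: 10.5
grip_force: 58.4
```

Scaled: -90 mm is -0.12, -60 mm is -0.08.

Emit:
drive_tool --pt "0 0 0 0 0 -0.04 1" --pt "0 0 0 0 0 -0.08 1" --pt "0 0 0 0 0 -0.12 1" --pt "0 0 0 0 0 -0.12 1"

```text
time: 9.75
eef_pos: [411.7, -289.0, 151.5]
eef_rot: [3.137, 0.083, 0.008]
force: [0.3, -0.3, -3.5]
opening: 10.7
grip_force: 59.5
```

```bash
python3 - <<'E'
from h import *
shift((415,-133,110),90)
E
```

```text
t 9.8 pos [ 411.7 -289.   151.5] tool y -87.0 open 10.7 q6 2.48
turn [ 0.004 -0.005  0.053] shift [  11.3 -155.8   40.9]
```

Scaled: -156 mm is -0.208, -125 mm is -0.1667, 0.05 rad is 0.0125.

Emit:
drive_tool --pt "0 0 0.0125 0.0053 -0.0533 0 1" --pt "0 0 0.0125 0.0093 -0.1133 0.0133 1" --pt "0 0 0.0125 0.0133 -0.1667 0.04 1" --pt "0 0 0.0125 0.0147 -0.208 0.0547 1" --pt "0 0 0.0125 0.0147 -0.208 0.0547 1" --pt "0 0 0.0125 0.0147 -0.208 0.0547 1"

```text
time: 10.35
eef_pos: [412.6, -131.0, 106.1]
eef_rot: [3.141, 0.007, -0.0]
force: [0.4, 0.6, -2.2]
opening: 10.4
grip_force: 59.7
```

```bash
python3 - <<'E'
from h import *
shift((415,-133,66),90)
im=camera('side')[:,:,::-1];im2=camera('top')[:,:,::-1]
cv2.imwrite('pics/v5.png',np.hstack([cv2.resize(im[190:290,205:305],(400,400),interpolation=2),cv2.resize(im2[190:290,280:380],(400,400),interpolation=2)]))
E
```

```text
t 10.3 pos [ 412.6 -131.   106.1] tool y -89.7 open 10.4 q6 2.83
turn [0.    0.    0.004] shift [ 2.4  2.1 40.1]
```

View pics/v5.png

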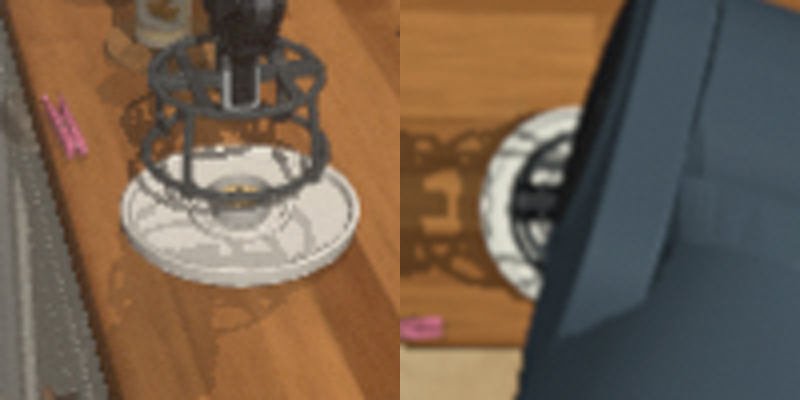

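Scaled: 38 mm is 0.0507, 2.4 mm is 0.0032.

Emit:
drive_tool --pt "0 0 0 0.0032 0.0027 0.0133 1" --pt "0 0 0 0.0032 0.0027 0.0267 1" --pt "0 0 0 0.0032 0.0027 0.04 1" --pt "0 0 0 0.0032 0.0027 0.0453 1" --pt "0 0 0 0.0032 0.0027 0.0507 1" --pt "0 0 0 0.0032 0.0027 0.0507 1"

```text
time: 11.05
eef_pos: [414.8, -133.4, 67.8]
eef_rot: [-3.141, -0.004, 0.001]
force: [-0.7, 0.7, -3.0]
opening: 10.8
grip_force: 59.7
```

```bash
python3 - <<'E'
from h import *
shift((415,-133,67),90)
im=camera('side')[:,:,::-1]
cv2.imwrite('pics/v6.png',cv2.resize(im[190:290,205:305],(500,500),interpolation=2))
E
```

```text
t 11.1 pos [ 414.8 -133.4   67.8] tool y -89.8 open 10.8 q6 2.83
turn [-0.     0.001  0.003] shift [ 0.2 -0.4  0.8]
```

View pics/v6.png

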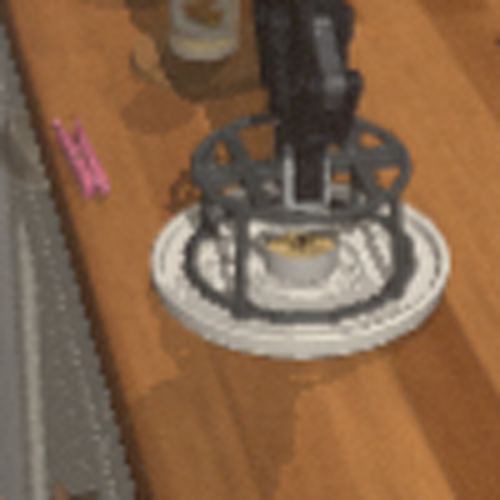

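Scaled: -140 mm is -0.1867, -120 mm is -0.16.

Emit:
drive_tool --pt "0 0 0 0 0 0.0017 1" --pt "0 0 0 0 0 0.0017 1" --pt "0 0 0 0 0 0.0017 -0.07" --pt "0 0 0 0 0 0.0017 -0.07" --pt "0 0 0 0 0 0.0017 -0.07" --pt "0 0 0 0 0 0.0017 -0.07" --pt "0 0 0 0 0 -0.0133 -0.07" --pt "0 0 0 0 0 -0.0533 -0.07" --pt "0 0 0 0 0 -0.1067 -0.07" --pt "0 0 0 0 0 -0.16 -0.07" --pt "0 0 0 0 0 -0.1867 -0.07" --pt "0 0 0 0 0 -0.1867 -0.07"

```text
time: 12.3
eef_pos: [416.5, -133.9, 211.9]
eef_rot: [3.14, 0.004, 0.008]
force: [-0.9, 0.1, -0.5]
opening: 45.4
grip_force: 0.0
```

```bash
python3 - <<'E'
from h import *
shift((389.3,252.7,170),33)
im=camera('side')[:,:,::-1]; cv2.imwrite('pics/side3.png',im)
im=camera('top')[:,:,::-1]; cv2.imwrite('pics/top3.png',im)
E
```

```text
t 12.3 pos [ 416.5 -133.9  211.9] tool y -89.8 open 45.4 q6 2.83
turn [-0.001 -0.005  0.998] shift [ -26.3 -386.7   41.1]
```

Scaled: -387 mm is -0.516, 41 mm is 0.0547, -2.143 rad is -0.5358.

Emit:
drive_tool --pt "0 0 -0.5358 -0.0347 -0.516 0 -0.07" --pt "0 0 -0.5358 -0.0347 -0.516 0 -0.07" --pt "0 0 -0.5358 -0.0347 -0.516 0 -0.07" --pt "0 0 -0.5358 -0.0347 -0.516 0 -0.07" --pt "0 0 -0.5358 -0.0347 -0.516 0 -0.07" --pt "0 0 -0.5358 -0.0347 -0.516 0 -0.07" --pt "0 0 -0.5358 -0.0347 -0.516 0 -0.07" --pt "0 0 -0.5358 -0.0347 -0.516 0 -0.07" --pt "0 0 -0.5358 -0.0347 -0.516 0.0547 -0.07" --pt "0 0 -0.5358 -0.0347 -0.516 0.0547 -0.07" --pt "0 0 -0.5358 -0.0347 -0.516 0.0547 -0.07" --pt "0 0 -0.5358 -0.0347 -0.516 0.0547 -0.07"

```text
time: 13.6
eef_pos: [387.1, 253.1, 166.0]
eef_rot: [-1.941, -2.469, 0.004]
force: [-0.6, 0.2, 0.4]
opening: 45.9
grip_force: 0.0
```

```bash
python3 - <<'E'
from h import *
shift((389.3,252.7,130),33)
E
```

```text
t 13.6 pos [387.1 253.1 166. ] tool y 13.7 open 45.9 q6 1.91
turn [-0.003  0.    -0.337] shift [-0.9  2.1 36. ]
```

Scaled: 36 mm is 0.048, 25 mm is 0.0333, -0.337 rad is -0.0843.

Emit:
drive_tool --pt "0 0 -0.0843 -0.0013 0.0027 0.0133 -0.07" --pt "0 0 -0.0843 -0.0013 0.0027 0.0333 -0.07" --pt "0 0 -0.0843 -0.0013 0.0027 0.048 -0.07" --pt "0 0 -0.0843 -0.0013 0.0027 0.048 -0.07"

```text
time: 14.0
eef_pos: [388.8, 252.1, 129.3]
eef_rot: [-1.507, -2.754, 0.005]
force: [-0.3, 0.1, -0.2]
opening: 45.8
grip_force: 0.0
```

```bash
python3 - <<'E'
from h import *
shift((389.3,252.7,93),33)
s=telemetry.observe()['eef_pos']
im=camera('side')[:,:,::-1];im2=camera('top')[:,:,::-1]
cv2.imwrite('pics/v7.png',np.hstack([cv2.resize(im[120:220,200:300],(400,400),interpolation=2),cv2.resize(im2[190:290,135:235],(400,400),interpolation=2)]))
print((proj('side',s)-[200,120])*4,(proj('top',s)-[135,190])*4)
E
```

```text
t 14.0 pos [388.8 252.1 129.3] tool y 32.6 open 45.8 q6 1.58
turn [-0.004 -0.    -0.006] shift [ 0.2  0.9 36.3]
[[109.59047997  96.68604101]] [[181.94803467 231.80391363]]
```

View pics/v7.png

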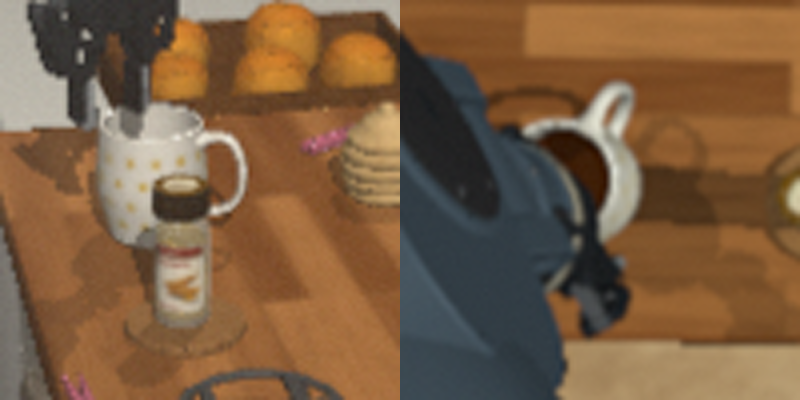

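The inner finger is over the mug opening at (135,105) and the outer one is outside it at (82,105), so I'll descend.

Scaled: 36 mm is 0.048, 31 mm is 0.0413.

Emit:
drive_tool --pt "0 0 0 0 0.0013 0.02 -0.07" --pt "0 0 0 0 0.0013 0.0333 -0.07" --pt "0 0 0 0 0.0013 0.0413 -0.07" --pt "0 0 0 0 0.0013 0.048 -0.07" --pt "0 0 0 0 0.0013 0.048 -0.07"

```text
time: 14.6
eef_pos: [390.8, 253.4, 94.9]
eef_rot: [-1.509, -2.755, 0.001]
force: [-0.7, -1.0, -0.8]
opening: 45.5
grip_force: 0.0
```

Emit:
drive_tool --pt "0 0 0 0 0 0 1" --pt "0 0 0 0 0 0 1" --pt "0 0 0 0 0 0 1" --pt "0 0 0 0 0 0 1" --pt "0 0 0 0 0 0 1" --pt "0 0 0 0 0 0 1" --squeeze 70

```text
time: 15.2
eef_pos: [391.9, 254.3, 96.1]
eef_rot: [1.508, 2.755, 0.004]
force: [2.4, 3.3, 6.8]
opening: 5.1
grip_force: 69.2
```

Scaled: -135 mm is -0.18, -115 mm is -0.1533.

Emit:
drive_tool --pt "0 0 0 0 0 -0.0267 1" --pt "0 0 0 0 0 -0.0667 1" --pt "0 0 0 0 0 -0.1133 1" --pt "0 0 0 0 0 -0.1533 1" --pt "0 0 0 0 0 -0.18 1" --pt "0 0 0 0 0 -0.18 1"

```text
time: 15.8
eef_pos: [391.8, 254.0, 232.4]
eef_rot: [1.508, 2.754, 0.004]
force: [-0.0, 0.0, -3.5]
opening: 4.5
grip_force: 69.0
```

```bash
python3 - <<'E'
from h import *
shift((377.5,-120.9,230),-18.4)
E
```

```text
t 15.8 pos [391.8 254.  232.4] tool y 32.6 open 4.5 q6 1.58
turn [ 0.003 -0.001  0.89 ] shift [-308.1 -214.     1.7]
```

Carry it across at a moderate speed (about 35 mm per row).

Scaled: -308 mm is -0.4107, -214 mm is -0.2853, 0.89 rad is 0.2225.

Emit:
drive_tool --pt "0 0 0.015 -0.028 -0.0187 0 1" --pt "0 0 0.0375 -0.0693 -0.048 0 1" --pt "0 0 0.06 -0.1107 -0.0773 0 1" --pt "0 0 0.0825 -0.152 -0.1053 0 1" --pt "0 0 0.105 -0.1933 -0.1347 0 1" --pt "0 0 0.1275 -0.2347 -0.1627 0 1" --pt "0 0 0.15 -0.276 -0.192 0 1" --pt "0 0 0.1725 -0.3173 -0.22 0 1" --pt "0 0 0.195 -0.3587 -0.2493 0 1" --pt "0 0 0.2125 -0.3907 -0.272 0 1" --pt "0 0 0.2225 -0.4107 -0.2853 0 1" --pt "0 0 0.2225 -0.4107 -0.2853 0 1"

```text
time: 17.0
eef_pos: [375.9, -122.9, 228.9]
eef_rot: [-2.551, -1.832, 0.002]
force: [-0.2, -0.4, -3.3]
opening: 4.6
grip_force: 69.1
```

Scaled: 45 mm is 0.06, 40 mm is 0.0533.

Emit:
drive_tool --pt "0 0 0 0 0 0 1" --pt "0 0 0 0 0 0.0267 1" --pt "0 0 0 0 0 0.0533 1" --pt "0 0 0 0 0 0.06 1" --pt "0 0 0 0 0 0.06 1"

```text
time: 17.5
eef_pos: [376.2, -120.5, 184.7]
eef_rot: [-2.545, -1.839, 0.001]
force: [0.7, 0.1, -3.5]
opening: 4.4
grip_force: 69.2
```

```bash
python3 - <<'E'
from h import *
shift((377.5,-120.9,165.5),-18.4)
im=camera('side')[:,:,::-1];cv2.imwrite('pics/side4.png',im)
im2=cv2.imread('pics/side3.png')
cv2.imwrite('pics/v8.png',np.hstack([cv2.resize(im[150:280,200:300],(400,520),interpolation=2),cv2.resize(im2[150:280,200:300],(400,520),interpolation=2)]))
E
```

```text
t 17.5 pos [ 376.2 -120.5  184.7] tool y -18.3 open 4.4 q6 1.58
turn [-0.002 -0.     0.002] shift [-0.   1.4 19.2]
```

View pics/v8.png

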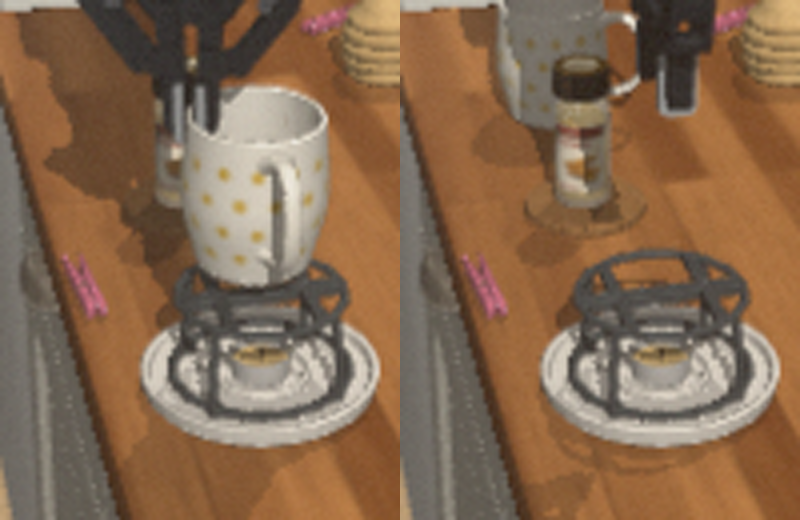

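Scaled: 20.5 mm is 0.0273, 19.5 mm is 0.026.

Emit:
drive_tool --pt "0 0 0 0 0.0044 0.0107 1" --pt "0 0 0 0 0.0044 0.0187 1" --pt "0 0 0 0 0.0044 0.024 1" --pt "0 0 0 0 0.0044 0.026 1" --pt "0 0 0 0 0.0044 0.0273 1" --pt "0 0 0 0 0.0044 0.0273 1"

```text
time: 18.15
eef_pos: [379.7, -122.1, 165.4]
eef_rot: [-2.548, -1.838, -0.0]
force: [-6.2, 3.3, 9.8]
opening: 4.6
grip_force: 71.6
```

Scaled: -90 mm is -0.12, -60 mm is -0.08.

Emit:
drive_tool --pt "0 0 0 0 0 0 0.5" --pt "0 0 0 0 0 0 0.2" --pt "0 0 0 0 0 0 0.2" --pt "0 0 0 0 0 0 0.2" --pt "0 0 0 0 0 -0.0133 0.2" --pt "0 0 0 0 0 -0.04 0.2" --pt "0 0 0 0 0 -0.08 0.2" --pt "0 0 0 0 0 -0.12 0.2" --pt "0 0 0 0 0 -0.12 0.2"

```text
time: 19.05
eef_pos: [381.3, -122.8, 258.7]
eef_rot: [2.544, 1.835, 0.005]
force: [0.8, -0.4, -1.4]
opening: 34.4
grip_force: 0.0
```

```bash
python3 - <<'E'
from h import *
shift((415,112,200),15)
im=camera('side')[:,:,::-1];cv2.imwrite('pics/side5.png',im)
for t in('mug','warmer_stand','spice_jar','coaster'):print(t,[(d['bbox'],d['p']) for d in nets.search_frame('side',t)[:2]])
E
```

```text
t 19.1 pos [ 381.3 -122.8  258.7] tool y -18.4 open 34.4 q6 1.58
turn [ 0.005  0.002 -0.583] shift [233.4 -42.4  58.5]
mug [([265.4, 203.5, 36.4, 48.8], 0.63)]
warmer_stand [([262.9, 235.0, 45.6, 37.8], 0.77), ([297.1, 157.1, 21.1, 25.9], 0.5)]
spice_jar [([245.4, 181.8, 16.5, 41.3], 0.77)]
coaster [([240.7, 202.9, 13.7, 14.0], 0.58), ([264.4, 235.8, 47.0, 37.5], 0.45)]
```

Scaled: 233 mm is 0.3107, 58 mm is 0.0773, -0.583 rad is -0.1458.

Emit:
drive_tool --pt "0 0 -0.1458 0.3107 -0.056 0.04 -0.6" --pt "0 0 -0.1458 0.3107 -0.056 0.04 -0.6" --pt "0 0 -0.1458 0.3107 -0.056 0.04 -0.6" --pt "0 0 -0.1458 0.3107 -0.056 0.04 -0.6" --pt "0 0 -0.1458 0.3107 -0.056 0.0773 -0.6" --pt "0 0 -0.1458 0.3107 -0.056 0.0773 -0.6" --pt "0 0 -0.1458 0.3107 -0.056 0.0773 -0.6"

```text
time: 20.0
eef_pos: [412.5, 112.4, 195.7]
eef_rot: [-1.909, -2.493, 0.004]
force: [-1.1, -0.5, 0.7]
opening: 68.3
grip_force: 0.0
```

```bash
python3 - <<'E'
from h import *
shift((415,112,75),15)
im=camera('side')[:,:,::-1]; im2=cv2.imread('pics/side5.png')
im3=camera('top')[:,:,::-1]; cv2.imwrite('pics/top5.png',im3)
cv2.imwrite('pics/v9.png',np.hstack([cv2.resize(x,(400,520),interpolation=2) for x in (im2[150:280,200:300],)]+[cv2.resize(im3[190:260,280:340],(400,520),interpolation=2)]))
E
```

```text
t 20.0 pos [412.5 112.4 195.7] tool y 15.1 open 68.3 q6 1.57
turn [-0.003  0.     0.002] shift [ -1.    2.6 120.7]
```

View pics/v9.png

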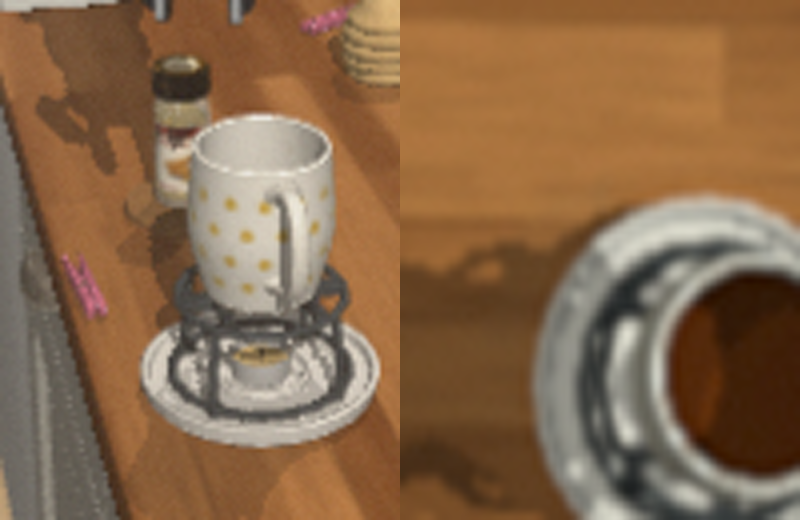

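Scaled: 121 mm is 0.1613, 2.6 mm is 0.0035.

Emit:
drive_tool --pt "0 0 0 -0.0013 0.0035 0.0533 -0.6" --pt "0 0 0 -0.0013 0.0035 0.1067 -0.6" --pt "0 0 0 -0.0013 0.0035 0.1467 -0.6" --pt "0 0 0 -0.0013 0.0035 0.1613 -0.6" --pt "0 0 0 -0.0013 0.0035 0.1613 -0.6" --pt "0 0 0 -0.0013 0.0035 0.1613 0.5" --pt "0 0 0 -0.0013 0.0035 0.1613 0.5" --pt "0 0 0 -0.0013 0.0035 0.1613 0.5" --pt "0 0 0 -0.0013 0.0035 0.1613 0.5" --pt "0 0 0 -0.0013 0.0035 0.1613 0.5" --squeeze 40

```text
time: 21.1
eef_pos: [417.4, 112.0, 77.4]
eef_rot: [1.911, 2.491, 0.003]
force: [-1.8, -2.0, 9.2]
opening: 40.3
grip_force: 38.7
```

```bash
python3 - <<'E'
from h import *
shift((413,200,130),25)
u=proj('top',circ(414,-133,165,43.5)); print('pred rim min',u.min(0),'seen',280+250/6.667,190+248/7.43)
E
```

```text
t 21.1 pos [417.4 112.   77.4] tool y 15.0 open 40.3 q6 1.57
turn [ 0.003  0.    -0.174] shift [ 86.2  18.7 -52.6]
pred rim min [315.23413068 221.97456973] seen 317.49812509374533 223.37819650067294
```

Scaled: 86 mm is 0.1147, 75 mm is 0.1, -0.17 rad is -0.0425.

Emit:
drive_tool --pt "0 0 0 0 0 -0.0333 0.5" --pt "0 0 0 0 0 -0.0667 0.5" --pt "0 0 -0.025 0.0533 0.012 -0.0667 0.5" --pt "0 0 -0.0425 0.1 0.0227 -0.0667 0.5" --pt "0 0 -0.0425 0.1147 0.0253 -0.0667 0.5" --pt "0 0 -0.0425 0.1147 0.0253 -0.0667 0.5" --pt "0 0 -0.0425 0.1147 0.0253 -0.04 0.5" --pt "0 0 -0.0425 0.1147 0.0253 -0.0133 0.5" --pt "0 0 -0.0425 0.1147 0.0253 0 0.5" --pt "0 0 -0.0425 0.1147 0.0253 0 0.5"

```text
time: 22.1
eef_pos: [411.7, 198.7, 75.1]
eef_rot: [-1.695, -2.644, 0.003]
force: [0.1, 0.6, -1.1]
opening: 39.8
grip_force: 40.7
```

```bash
python3 - <<'E'
from h import *
shift((413,200,70),25)
E
```

```text
t 22.1 pos [411.7 198.7  75.1] tool y 24.7 open 39.8 q6 1.59
turn [-0.002  0.    -0.006] shift [0.7 1.7 5.1]
```

Scaled: 6 mm is 0.008, 5 mm is 0.0067.

Emit:
drive_tool --pt "0 0 0 0.0009 0.002 0.004 0.5" --pt "0 0 0 0.0009 0.002 0.0067 0.5" --pt "0 0 0 0.0009 0.002 0.008 0.5" --pt "0 0 0 0.0009 0.002 0.008 0.5"

```text
time: 22.5
eef_pos: [413.5, 201.1, 70.0]
eef_rot: [1.694, 2.646, 0.0]
force: [0.6, 0.3, -1.3]
opening: 40.2
grip_force: 40.7
```

Scaled: -180 mm is -0.24, -150 mm is -0.2.

Emit:
drive_tool --pt "0 0 0 0 0 0.0011 0.5" --pt "0 0 0 0 0 0.0011 0.5" --pt "0 0 0 0 0 0.0011 0.1" --pt "0 0 0 0 0 0.0011 -0.3" --pt "0 0 0 0 0 0.0011 -0.6" --pt "0 0 0 0 0 0.0011 -0.6" --pt "0 0 0 0 0 -0.04 -0.6" --pt "0 0 0 0 0 -0.0933 -0.6" --pt "0 0 0 0 0 -0.1467 -0.6" --pt "0 0 0 0 0 -0.2 -0.6" --pt "0 0 0 0 0 -0.24 -0.6" --pt "0 0 0 0 0 -0.24 -0.6"

```text
time: 23.7
eef_pos: [414.9, 201.7, 253.5]
eef_rot: [1.692, 2.643, 0.008]
force: [0.4, 0.1, -1.8]
opening: 68.1
grip_force: 0.0
```

```bash
python3 - <<'E'
from h import *
im=camera('top'); cv2.imwrite('pics/top6.png',im[:,:,::-1])
x0,y0,x1,y1=400,200,455,245
c=im[y0:y1,x0:x1].astype(int); sat=c.max(2)-c.min(2); m=((sat<45)&(c.max(2)>95)).astype(np.uint8)
n,l,st,ce=cv2.connectedComponentsWithStats(m,connectivity=8); k=1+np.argmax(st[1:,4]); print(st[1:].tolist())
v,u=np.nonzero(l==k); P=np.array([unproj('top',(a+x0,b+y0),4) for a,b in zip(u,v)])
mu=P.mean(0); w=np.linalg.svd(P-mu)[2][0]; t=(P-mu)@w; e0=mu+w*t.min();e1=mu+w*t.max()
print('axis',np.degrees(np.arctan2(w[1],w[0])),'ends',e0.round(1),e1.round(1),'len',np.ptp(t))
h=P[(P-mu)@w*np.sign(mu@w-((e0+e1)/2)@w)<0]   # handle half
f=np.polyfit(h[:,1],h[:,0],1); print('handle slope',np.degrees(np.arctan2(1,f[0])),'x at y -436:',np.polyval(f,-436), len(h))
print((l==k).astype(int)[:,::1].sum(0))
print('bowl edge',unproj('top',(755/2+90,230),70))
cv2.imwrite('pics/v10.png',np.hstack([cv2.resize(im[190:250,390:470,::-1],(400,300),interpolation=2),cv2.resize(im[190:265,160:260,::-1],(400,300),interpolation=2)]))
shift((466,-437,150),26)
E
```

```text
[[10, 13, 41, 24, 259]]
axis 116.51443036802746 ends [ 497.7 -500. ] [ 439.4 -383. ] len 130.76582051832546
handle slope 115.40621997866444 x at y -436: 466.6958221451637 118
[ 0  0  0  0  0  0  0  0  0  0  2  6  8  9 10 10 10 10 11 10 10  9  9  7
  6  4  4  4  4  4  4  4  4  5  5  5  5  5  5  5  6  6  6  6  7  6  7  6
  7  5  3  0  0  0  0]
bowl edge [ 449.2533846  -516.64006512]
t 23.8 pos [414.3 201.4 251.3] tool y 24.7 open 68.5 q6 1.59
turn [ 0.003 -0.    -0.022] shift [-601.5 -220.7  100.6]
```

Scaled: -607 mm is -0.8093, -220 mm is -0.2933, -0.02 rad is -0.005.

Emit:
drive_tool --pt "0 0 -0.005 -0.8093 -0.2933 0 -0.07" --pt "0 0 -0.005 -0.8093 -0.2933 0 -0.07" --pt "0 0 -0.005 -0.8093 -0.2933 0 -0.07" --pt "0 0 -0.005 -0.8093 -0.2933 0 -0.07" --pt "0 0 -0.005 -0.8093 -0.2933 0 -0.07" --pt "0 0 -0.005 -0.8093 -0.2933 0 -0.07" --pt "0 0 -0.005 -0.8093 -0.2933 0 -0.07" --pt "0 0 -0.005 -0.8093 -0.2933 0 -0.07" --pt "0 0 -0.005 -0.8093 -0.2933 0 -0.07" --pt "0 0 -0.005 -0.8093 -0.2933 0 -0.07" --pt "0 0 -0.005 -0.8093 -0.2933 0 -0.07" --pt "0 0 -0.005 -0.8093 -0.2933 0 -0.07"

```text
time: 24.95
eef_pos: [463.3, -398.7, 248.3]
eef_rot: [-1.667, -2.661, -0.001]
force: [2.3, -0.4, 0.9]
opening: 45.3
grip_force: 0.0
```

```bash
python3 - <<'E'
from h import *
shift((469,-441.5,120),26)
E
```

```text
t 24.9 pos [ 463.3 -398.7  248.3] tool y 25.9 open 45.3 q6 0.41
turn [-0.001 -0.002 -0.002] shift [-41.2 -13.4 128.3]
```

Emit:
drive_tool --pt "0 0 0 0 0 0 -0.07" --pt "0 0 0 0 0 0 -0.07"

```text
time: 25.15
eef_pos: [463.3, -397.4, 247.8]
eef_rot: [-1.668, -2.659, -0.001]
force: [0.7, 1.1, 0.6]
opening: 45.8
grip_force: 0.0
```

```bash
python3 - <<'E'
from h import *
shift((469,-441.5,90),26)
E
```

```text
t 25.1 pos [ 463.3 -397.4  247.8] tool y 25.8 open 45.8 q6 0.41
turn [-0.001 -0.003 -0.004] shift [-42.6 -13.9 157.7]
```

Emit:
drive_tool --pt "0 0 0 -0.0573 -0.0187 0 -0.07" --pt "0 0 0 -0.0573 -0.0187 0.0533 -0.07" --pt "0 0 0 -0.0573 -0.0187 0.1133 -0.07" --pt "0 0 0 -0.0573 -0.0187 0.1733 -0.07" --pt "0 0 0 -0.0573 -0.0187 0.2107 -0.07" --pt "0 0 0 -0.0573 -0.0187 0.2107 -0.07" --pt "0 0 0 -0.0573 -0.0187 0.2107 -0.07"

```text
time: 25.85
eef_pos: [470.4, -440.7, 92.8]
eef_rot: [1.666, 2.664, 0.0]
force: [0.5, 0.1, 1.2]
opening: 45.5
grip_force: 0.0
```

```bash
python3 - <<'E'
from h import *
shift((469,-441.5,24),26)
im=camera('side')[:,:,::-1]; im2=camera('top')[:,:,::-1]; cv2.imwrite('pics/side7.png',im); cv2.imwrite('pics/top7.png',im2)
E
```

```text
t 25.9 pos [ 470.4 -440.7   92.8] tool y 26.0 open 45.5 q6 0.36
turn [ 0.    -0.    -0.001] shift [-0.1 -1.6 68.8]
```

Scaled: 71 mm is 0.0947, 60 mm is 0.08.

Emit:
drive_tool --pt "0 0 0 0 -0.002 0.0467 -0.07" --pt "0 0 0 0 -0.002 0.08 -0.07" --pt "0 0 0 0 -0.002 0.0947 -0.07" --pt "0 0 0 0 -0.002 0.0947 -0.07" --pt "0 0 0 0 -0.002 0.0947 0.4" --pt "0 0 0 0 -0.002 0.0947 1" --pt "0 0 0 0 -0.002 0.0947 1" --pt "0 0 0 0 -0.002 0.0947 1" --pt "0 0 0 0 -0.002 0.0947 1" --pt "0 0 0 0 -0.002 0.0947 1" --pt "0 0 0 0 -0.002 0.0947 1" --squeeze 30

```text
time: 27.05
eef_pos: [469.5, -443.0, 22.4]
eef_rot: [1.666, 2.661, -0.001]
force: [-0.7, 1.1, 8.4]
opening: 6.8
grip_force: 31.6
```

Scaled: -205 mm is -0.2733, -165 mm is -0.22.

Emit:
drive_tool --pt "0 0 0 0 0 -0.04 1" --pt "0 0 0 0 0 -0.1 1" --pt "0 0 0 0 0 -0.16 1" --pt "0 0 0 0 0 -0.22 1" --pt "0 0 0 0 0 -0.2733 1" --pt "0 0 0 0 0 -0.2733 1" --pt "0 0 0 0 0 -0.2733 1"

```text
time: 27.75
eef_pos: [469.2, -442.7, 227.3]
eef_rot: [1.666, 2.66, -0.001]
force: [-0.5, -0.2, -0.1]
opening: 7.0
grip_force: 30.6
```

```bash
python3 - <<'E'
from h import *
shift((413,0,220),90)
E
```

```text
t 27.8 pos [ 469.2 -442.7  227.3] tool y 25.9 open 7.0 q6 0.36
turn [-1.000e-03  3.000e-03 -1.119e+00] shift [422.8 142.8   6.4]
```

Scaled: 423 mm is 0.564, 395 mm is 0.5267, -1.12 rad is -0.28.

Emit:
drive_tool --pt "0 0 -0.025 0.0467 0.016 0 1" --pt "0 0 -0.05 0.1 0.0333 0 1" --pt "0 0 -0.08 0.1533 0.052 0 1" --pt "0 0 -0.11 0.2067 0.0693 0 1" --pt "0 0 -0.14 0.26 0.088 0 1" --pt "0 0 -0.17 0.3133 0.1053 0 1" --pt "0 0 -0.2 0.3667 0.124 0 1" --pt "0 0 -0.23 0.42 0.1413 0 1" --pt "0 0 -0.26 0.4733 0.16 0 1" --pt "0 0 -0.28 0.5267 0.1773 0 1" --pt "0 0 -0.28 0.564 0.1907 0 1" --pt "0 0 -0.28 0.564 0.1907 0 1"

```text
time: 28.95
eef_pos: [411.5, 3.4, 225.1]
eef_rot: [0.008, -3.14, -0.001]
force: [0.2, -0.8, -0.4]
opening: 6.7
grip_force: 30.6
```

Emit:
drive_tool --pt "0 0 0 0 0 0 1" --pt "0 0 0 0 0 0 1"

```text
time: 29.15
eef_pos: [412.5, 0.1, 225.4]
eef_rot: [0.001, -3.141, 0.0]
force: [-0.8, -0.4, -0.5]
opening: 7.0
grip_force: 30.6
```

```bash
python3 - <<'E'
from h import *
shift((413,0,40),90)
im=camera('side')[:,:,::-1]; im2=camera('top')[:,:,::-1]; cv2.imwrite('pics/side8.png',im)
for t in('teaspoon','coaster','spice_jar'):
  print(t,[(d['bbox'],d['p']) for d in nets.search_frame('side',t)[:2]])
  print(t,'top',[(d['bbox'],d['p']) for d in nets.search_frame('top',t)[:2]])
E
```

```text
t 29.1 pos [4.125e+02 1.000e-01 2.254e+02] tool y 90.0 open 7.0 q6 -0.0
turn [-0.    -0.001  0.001] shift [-7.000e-01 -1.000e-01  1.854e+02]
teaspoon [([250.1, 146.4, 45.1, 10.0], 0.56)]
teaspoon top []
coaster []
coaster top []
spice_jar [([239.2, 174.7, 13.8, 35.6], 0.67)]
spice_jar top [([206.6, 240.6, 19.4, 10.6], 0.69), ([168.9, 163.8, 25.1, 25.9], 0.26)]
```

Scaled: 202 mm is 0.2693, 198 mm is 0.264.

Emit:
drive_tool --pt "0 0 0 0 0 0.06 1" --pt "0 0 0 0 0 0.12 1" --pt "0 0 0 0 0 0.18 1" --pt "0 0 0 0 0 0.2267 1" --pt "0 0 0 0 0 0.2533 1" --pt "0 0 0 0 0 0.264 1" --pt "0 0 0 0 0 0.2693 1" --pt "0 0 0 0 0 0.2693 1"

```text
time: 30.35
eef_pos: [413.1, 0.6, 24.3]
eef_rot: [-0.002, 3.141, 0.0]
force: [-0.1, -0.5, -0.2]
opening: 6.6
grip_force: 30.6
```

Scaled: -230 mm is -0.3067, -210 mm is -0.28.

Emit:
drive_tool --pt "0 0 0 0 0 0 0.5" --pt "0 0 0 0 0 0 0" --pt "0 0 0 0 0 0 -0.07" --pt "0 0 0 0 0 0 -0.07" --pt "0 0 0 0 0 -0.0267 -0.07" --pt "0 0 0 0 0 -0.08 -0.07" --pt "0 0 0 0 0 -0.1467 -0.07" --pt "0 0 0 0 0 -0.2133 -0.07" --pt "0 0 0 0 0 -0.28 -0.07" --pt "0 0 0 0 0 -0.3067 -0.07" --pt "0 0 0 0 0 -0.3067 -0.07"

```text
time: 31.45
eef_pos: [414.0, 0.7, 256.8]
eef_rot: [-0.002, 3.136, -0.0]
force: [-0.3, -0.0, -0.1]
opening: 45.7
grip_force: 0.0
```

Emit:
drive_tool --pt "0 0 0 0.0667 0 0 -0.07" --pt "0 0 0 0.12 0 0 -0.07" --pt "0 0 0 0.16 0 0 -0.07" --pt "0 0 0 0.16 0 0 -0.07"

```text
time: 31.85
eef_pos: [289.6, 0.5, 253.1]
eef_rot: [0.002, -3.141, -0.0]
force: [1.7, 0.2, 0.7]
opening: 45.7
grip_force: 0.0
```

```bash
python3 - <<'E'
from h import *
s=telemetry.observe();print(s['time'],s['eef_pos'],s['force'])
im=camera('side')[:,:,::-1]; im2=camera('top')[:,:,::-1]; cv2.imwrite('pics/side9.png',im); cv2.imwrite('pics/top9.png',im2)
E
python3 - <<'E'
import cv2,numpy as np
a=cv2.imread('pics/side9.png')[140:270,195:315];b=cv2.imread('pics/top9.png')[195:295,180:360]
cv2.imwrite('pics/v11.png',np.hstack([cv2.resize(a,(369,400),interpolation=2),np.vstack([cv2.resize(b,(430,239),interpolation=2),np.zeros((161,430,3),np.uint8)])]))
E
```

```text
31.85 [289.58706075   0.54742517 253.13160764] [1.74267207 0.24180805 0.70370894]
```

View pics/v11.png

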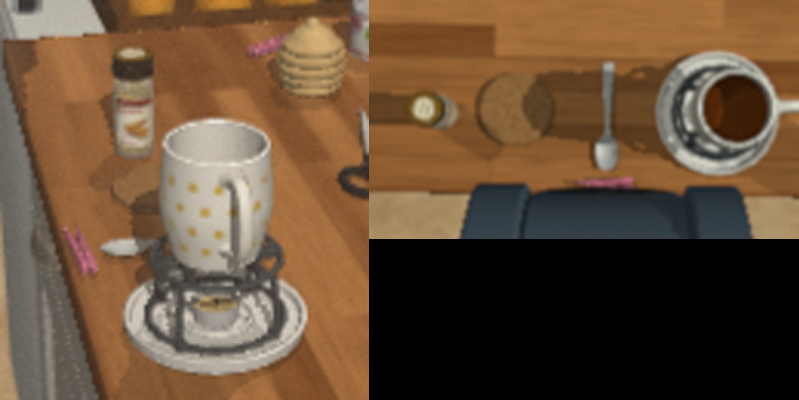

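```bash
python3 - <<'E'
from h import *
f=lambda x,y,z:unproj('top',((x-369)/2.389+180-.5,y/2.389+195-.5),z).round(1)
for n,x,y,z in(('coaster',516,107.5,8),('spoon',606,117,4),('spoon tip',608,63,4),('spoon bowl',606,171,5),('mug rim',738,107,165),('base',717,113,14),('jar lid',427,108,105)): print(n,f(x,y,z))
im=cv2.imread('pics/top9.png'); g=cv2.GaussianBlur(im,(3,3),0).astype(int)
x0,y0,x1,y1=310,205,362,270
# mug rim by dark coffee blob inside
c=g[y0:y1,x0:x1]; m=((c[:,:,2]-c[:,:,0]>25)&(c[:,:,2]<130)).astype(np.uint8)
n,l,st,ce=cv2.connectedComponentsWithStats(m); print([(s.tolist(),(q+[x0,y0]).round(1)) for s,q in zip(st[1:],ce[1:]) if s[4]>150])
print('pred rim centre if on (414,-133):',proj('top',[414,-133,165]),proj('top',[414,-133,150]))
E
```

```text
coaster [417.6 110. ]
spoon [407.7   1.1]
spoon tip [473.5  -0.5]
spoon bowl [3.429e+02 2.000e-01]
mug rim [ 414.4 -136. ]
base [ 413.9 -132.5]
jar lid [411.6 198.3]
[([32, 16, 20, 13, 184], array([353.9, 226.2])), ([10, 22, 27, 27, 586], array([332.9, 240.1])), ([27, 43, 25, 22, 324], array([352.8, 260.3]))]
pred rim centre if on (414,-133): [[332.73207756 239.42348318]] [[331.89463156 239.68896807]]
```

All the measured offsets are within tolerance, so I'm handing the job in.

```bash
python3 -c "
from plant import robot; print(robot.close_job())"
```

```text
the job is handed in; nothing more can be done
None
```

The job is handed in after about 32 s of robot time: my last camera check put the warmer, spoon and jar within tolerance, nothing came near the honey pot or timer, and the hand-in returned no verdict.

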